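Index and seat the keyed disc on the mould half

ROBOT

A 6-joint arm with a two-finger parallel gripper is mounted at the origin on the work surface. World frame = base frame: x ahead of the robot, y to its left, z up, the work surface at z = 0. Lengths are in m, angles in degrees, forces in N, time in s.
With the tool pointing down it reaches from about 0.3 to 0.75 m from the base axis. Payload 8.5 kg.
Tool frame: the origin (TCP) lies at the very end of the fingers, on their centre line; the grasp point (between the pads) lies 19 mm behind it (hold_point_z is the distance from the TCP to the grasp point, in m); z points along the fingers, y is the direction in which the jaws open and shut (so a half turn about z gives the same grasp; the last joint's range is limited). The gripper opens to 85 mm and grips with 20 to 120 N. Pads are 22 mm wide; open, the fingers measure 114 mm over their backs; the gripper's body (76 mm by 85 mm) begins 54 mm behind the grasp point. The pads swing forward as they close: fully open they stand 13 mm farther back than shut.
Start: joints at [-80.632, 21.807, 74.336, -0, 83.858, -12.336], TCP at [0.203, -0.511, 0.231] pointing down, gripper open.
Joint ranges: [-178.18, 178.18], [-50.72, 133.34], [12.68, 142.11], [-81.47, 261.47], [9.98, 163.14], [-165.26, 165.26]. Speed limits (degrees/s): [136.94, 136.94, 180, 180, 180, 180].

INTERFACE

Orientations are given as a 3x3 rotation matrix whose columns are the frame's x, y, z axes.
In Python, from rig import observe, get_image, close_job, hold_point_z gives the robot as it stands. The module is installed in compiled form; this text tells all that it offers.
- The arm moves only by the tool jog_arm, never from a script. Its arguments are lists of equal length, an entry for each row: "travel": the shift along the world's x, y, z in m, a list of three; "dr": the turn, a rotation vector about the world's x, y, z in rad, a list of three. In form: {"travel": [[x, y, z], ...], "dr": [[rx, ry, rz], ...]}. A call has 1 to 20 rows; each row shifts and turns the commanded pose from where the row before left it; what a row does not reach is not made up. A row lasts 1/12 s, in which the tool goes at most 41.7 mm and 7.16 degrees, less where a joint would pass 70% of its speed; a pose out of reach is approached as far as the arm can. A call with a gripper value outside its range is refused whole. "jaw" is the finger opening in m, from 0 to 0.0854, set as the call begins (left out, the last holds). The fingers move at their own pace and stop on an object; "newtons" is the grip in N (left out, the last holds). Time passes only in rows, so rows that do not move let the fingers close. It gives the time, the measured TCP pose, the force and the opening at its end, in the units of the state.
- observe(): the state, without advancing time (a new reading comes with each control period).
- get_image(name): name is "scene" or "top"; returns a dict with "color" (400x640x3 uint8, red, green, blue), "fovy" (degrees; the focal length in pixels is half the picture's height over the tangent of half this angle, whatever the lens; pixels are square), "cx", "cy" (the principal point, pixels), "R" (3x3) and "t" (3): a world point X has camera coordinates R X + t. Camera axes: x right, y down, z forward; pixel columns grow to the right and rows downward; lengths in m; the calibration is good to about 2 mm. A picture is of the moment at which its call begins. There is no depth.
- close_job(): hands the job in, once; it reports no verdict.
The state is a dict: "time_s": time; "q": joint angles; "qvel": joint speeds; "joint_efforts": joint torques, N m; "position": TCP position; "tool_rot": TCP orientation; "ft_force": force on the tool from outside, world axes, zero at the start; "wrist_torque": the same for the moment, N m; "grip_width": finger opening in m.
Only numpy, scipy, OpenCV 4.12 (cv2) and the standard library are available. Lean on these libraries where they do the work, as an engineer would, in place of code of your own. Each camera call takes 0.05 s, during which the arm holds its last target.

TASK

With a fingertip, turn the round blue disc on the mould block (push its black peg round) until the notch in its rim stands over the brass pin, then press the disc down until it sits fully home, flat on the block with the pin in the notch. Do not lift the disc, and leave the things around the block where they are.

Things in the scene. Friction and masses are not known exactly. Their poses are not given: they have to be found in the camera images.
- mould: Fixed aluminium mould block, 150 x 190 x 40 mm (its own x, y, z), standing on the bench; origin at the centre of its underside, z up.
- seat (a point): Centre of the disc's seat on the block's top face, 40 mm above the bench; x axis points to the pin, z up. A steel sleeve, 72 mm diameter, slides down here: it holds the disc level with its underside 10 mm up, clear of the pin. About 14 N of friction, no spring: it stays where pushed. Its spigot, 20 mm diameter, 16 mm tall, centres the disc, which turns easily (greased, about 1 N at the peg) and stays where left.
- pin (a point): Tip of the fixed brass pin, 10 mm diameter, 8.5 mm tall above the block's top face, its last 3 mm tapered to 4 mm; 50 mm from the seat's centre, so that its outer half shows beyond the disc's rim. A red line on the block runs outward from it.
- disc: Loose blue aluminium disc, 100 mm diameter, 0.45 kg, 22 mm thick (rim 21 mm), closed on top, blind bore below (0.6 mm play all round on the spigot). Origin at the centre of its underside, z up, x axis towards its notch; starts turned well away from the pin. With the notch on the pin, about 10 N at the centre of its top slides it 10 mm down onto the block; otherwise the pin stops its rim after 1.5 mm.
- notch (a point): Middle of the rim notch, 46 mm from the disc's centre, 11 mm above its underside. The notch is 15 mm wide, runs through the whole thickness and is open outwards, about 8 mm deep. A white mark on the disc's top points to it.
- peg (a point): Top centre of the black drive peg, 10 mm diameter, standing 14 mm above the disc's top, on the side opposite the notch, 34 mm from the disc's centre. Push it square to the line from the centre: pushed along that line it jams and tips the disc.
- lug: Bystander: loose black drilled block, 50 x 28 x 50 mm; origin at the centre of its underside.
- strip: Bystander: loose brass wear strip, 140 x 28 x 12 mm, lying along its x; origin at the centre of its underside.
- pot: Bystander: loose orange plastic pot, 60 mm diameter, 48 mm tall; origin at the centre of its underside.
Things that resemble listed ones, but are neither listed nor needed, are in the scene too. Several things have the shape of the mould; the one meant has the colours described above.

How it is judged:
By the outcome, as a careful person would: the job done as asked, in the order asked, and still so for the second after the job is handed in, with the robot touching nothing.
It also fails if it takes over 64 s, if anything falls off the work surface, if the arm or the gripper's body presses on something with over 40 N, if the wrist force passes 120 N, or if a joint passes its speed limit or range.

## Working session

There is one attempt and no reset: what is moved stays moved. The work goes in short steps, Python scripts to look and compute and a tool call to move; the robot and the scene stay as the last step left them, time stands still between calls to the robot, and variables do not carry over. Pictures are saved under pics/ and viewed, and the job is handed in when it is done.

Besides the shell and the picture viewer there is one more tool, called by a JSON object that holds its "fn" and its "kwargs", one argument or row to a line. jog_arm: Moves the arm, as the interface text tells. Its arguments: {"type":"object","properties":{"travel":{"type":"array"},"dr":{"type":"array"},"jaw":{"type":"number"},"newtons":{"type":"number"}},"required":["travel","dr"]}

```bash
mkdir -p pics
python3 - <<'E'
from rig import *
import cv2,json,pickle
s=observe();print(s['time_s'],s['position'],s['tool_rot'],s['ft_force'],hold_point_z if not callable(hold_point_z) else hold_point_z())
for n in['scene','top']:
    d=get_image(n);pickle.dump(d,open(f'{n}0.pkl','wb'))
    cv2.imwrite(f'pics/{n}0.png',d['color'][:,:,::-1]);print(n,d['fovy'],d['cx'],d['cy'],d['R'],d['t'])
E
```

```text
0.0 [ 0.20335202 -0.51069613  0.23069176] [[ 9.29111089e-01  3.69800681e-01 -2.01306820e-04]
 [ 3.69800550e-01 -9.29109939e-01  1.50819672e-03]
 [ 3.70696006e-04 -1.47572567e-03 -9.99998842e-01]] [ 0.87473492  0.40559942 -0.11177864] 0.0187
scene 57.175842022981826 314.1710530475844 200.5642322552261 [[ 0.21075474  0.97753748  0.00170662]
 [ 0.57379882 -0.12229585 -0.80981395]
 [-0.79141478  0.17165138 -0.58668428]] [-0.16102117 -0.26101913  1.3144544 ]
top 49.35956537898072 318.612480571206 199.08679676638636 [[-0.00359162 -0.99998719 -0.00356732]
 [-0.99182062  0.0040174  -0.12757629]
 [ 0.12758898  0.00307994 -0.99182235]] [0.00943307 0.61028039 1.02810844]
```

View pics/scene0.png

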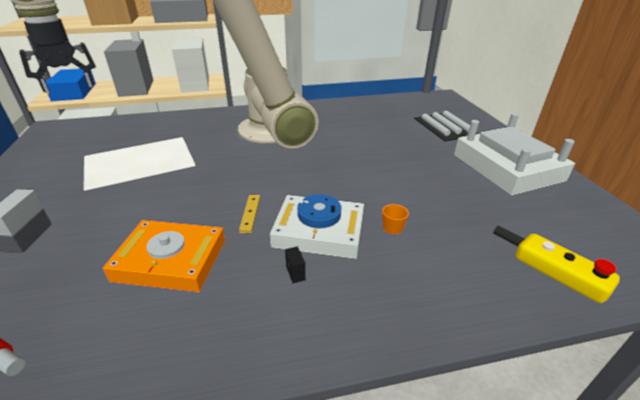

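View pics/top0.png

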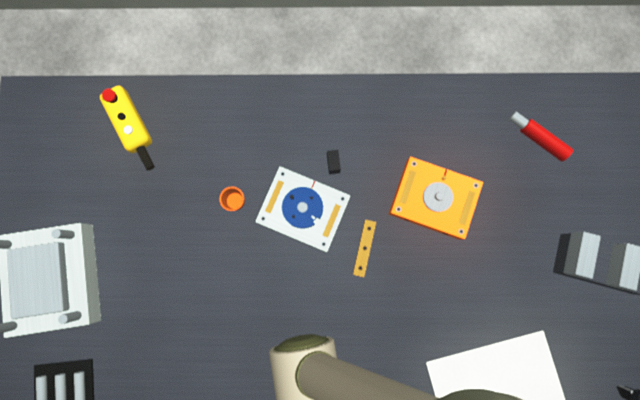

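The candidates are the white block at top (303,207), the orange block at (437,197) and the grey block with posts at (48,280). Only the white one carries a blue disc, with a black peg and a red line. I'll enlarge it to confirm.

Run:
```python
import cv2
a=cv2.imread('pics/top0.png')[155:260,245:385];cv2.imwrite('pics/topc.png',cv2.resize(a,None,fx=5.6,fy=5.6,interpolation=cv2.INTER_CUBIC))
a=cv2.imread('pics/scene0.png')[180:290,260:420];cv2.imwrite('pics/scenec.png',cv2.resize(a,None,fx=5,fy=5,interpolation=cv2.INTER_CUBIC))
```

```text
(no output)
```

View pics/topc.png

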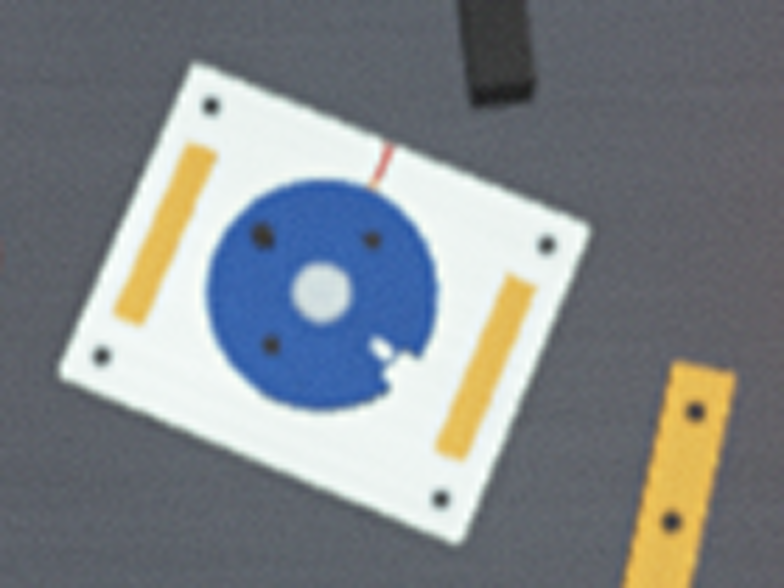

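View pics/scenec.png

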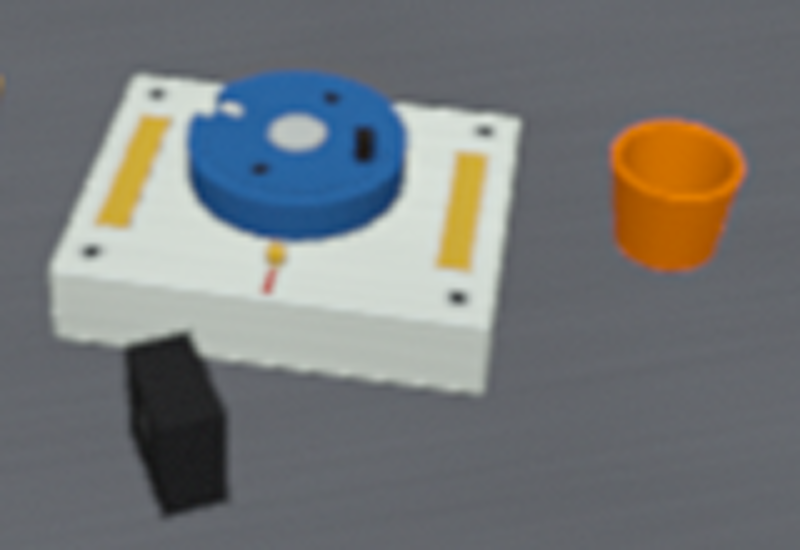

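The white block with the blue disc is confirmed. In the top crop the peg is at (262,236), the notch at (400,372), the red line at (382,165) and the disc centre at (322,294). Next I'll turn these into positions.

```bash
cat > h.py <<'E'
import numpy as np,pickle,cv2
def ray(d,u,v,z):
    R=np.array(d['R']);t=np.array(d['t']);f=200/np.tan(np.radians(d['fovy']/2))
    c=-R.T@t;r=R.T@np.array([(u-d['cx'])/f,(v-d['cy'])/f,1.]);return c+r*(z-c[2])/r[2]
def proj(d,X):
    R=np.array(d['R']);t=np.array(d['t']);f=200/np.tan(np.radians(d['fovy']/2))
    p=R@np.array(X)+t;return p[:2]/p[2]*f+[d['cx'],d['cy']]
E
python3 - <<'E'
from h import *
T=pickle.load(open('top0.pkl','rb'));S=pickle.load(open('scene0.pkl','rb'))
t=lambda u,v,z:ray(T,245+(u+.5)/5.6-.5,155+(v+.5)/5.6-.5,z).round(4)[:2]
s=lambda u,v,z:ray(S,260+(u+.5)/5-.5,180+(v+.5)/5-.5,z).round(4)[:2]
co=[t(*p,.04) for p in[(194,62),(592,229),(462,545),(60,375)]];print('corners top',co,np.mean(co,0))
a=co[1]-co[0];b=co[0]-co[3];print(np.linalg.norm(a),np.linalg.norm(b),np.degrees(np.arctan2(b[1],b[0])),np.degrees(np.arctan2(a[1],a[0])))
co=[s(*p,.04) for p in[(137,74),(521,118),(487,330),(52,268)]];print('scene',co,np.mean(co,0))
print('disc c',t(322,294,.072),s(298,132,.072))
print('screw holes block mean',np.mean([t(*p,.04) for p in[(211,105),(546,245),(441,498),(102,356)]],0),np.mean([s(*p,.04) for p in[(157,94),(485,131),(457,298),(91,251)]],0))
print('peg',t(262,234,.086),s(365,131,.086), 'base',t(265,241,.072))
print('notch',t(400,372,.072),'mark',t(381,349,.072),s(231,108,.072))
print('redline',t(391,146,.04),t(373,187,.04),'scene',s(267,291,.04),s(273,268,.04),'pintip',s(277,250,.0485))
# disc circle fit
for im,D,z in((T,T,.072),):
    hsv=cv2.cvtColor(im['color'],cv2.COLOR_RGB2HSV);m=cv2.inRange(hsv,(100,120,60),(125,255,255));m[:,:245]=0;m[:,385:]=0;m[:155]=0;m[260:]=0
    c=max(cv2.findContours(m,0,1)[0],key=cv2.contourArea)[:,0]
    P=np.array([ray(D,u,v,z)[:2] for u,v in c]); 
    from scipy.optimize import least_squares
    r=least_squares(lambda q:np.hypot(*(P-q[:2]).T)-q[2],[.4,0,.05],loss='soft_l1',f_scale=.001);print('circ',r.x)
E
```

```text
corners top [array([0.694 , 0.1043]), array([ 0.6188, -0.0706]), array([ 0.4816, -0.0129]), array([0.5557, 0.1615])] [0.587525 0.045575]
0.1903813278659438 0.14966205263860308 -22.469675902890252 -113.26576947808547
scene [array([ 0.483 , -0.0082]), array([0.5577, 0.1659]), array([0.6959, 0.1051]), array([ 0.6196, -0.0661])] [0.58905  0.049175]
disc c [0.5871 0.0462] [0.5881 0.0492]
screw holes block mean [0.58805 0.0464 ] [0.588075 0.048775]
peg [0.611  0.0708] [0.6116 0.0734] base [0.6098 0.0705]
notch [0.5539 0.0133] mark [0.5637 0.0213] [0.5641 0.0236]
redline [0.656  0.0173] [0.6378 0.0252] scene [0.6534 0.0212] [0.6394 0.0269] pintip [0.6379 0.0289]
circ [0.58741099 0.04675735 0.04661811]
```

{"fn": "jog_arm", "kwargs": {
  "travel": [
    [0.0204,0.02914,-0.003],
    [0.0204,0.02914,-0.003],
    [0.0204,0.02914,-0.003],
    [0.0204,0.02914,-0.003],
    [0.0204,0.02914,-0.003],
    [0.0204,0.02914,-0.003],
    [0.0204,0.02914,-0.003],
    [0.0204,0.02914,-0.003],
    [0.0204,0.02914,-0.003],
    [0.0204,0.02914,-0.003],
    [0.0204,0.02914,-0.003],
    [0.0204,0.02914,-0.003],
    [0.0204,0.02914,-0.003],
    [0.0204,0.02914,-0.003],
    [0.0204,0.02914,-0.003],
    [0.0204,0.02914,-0.003],
    [0.0204,0.02914,-0.003],
    [0.0204,0.02914,-0.003],
    [0.0204,0.02914,-0.003],
    [0.0204,0.02914,-0.003]
  ],
  "dr": [
    [0,0,0.021],
    [0,0,0.021],
    [0,0,0.021],
    [0,0,0.021],
    [0,0,0.021],
    [0,0,0.021],
    [0,0,0.021],
    [0,0,0.021],
    [0,0,0.021],
    [0,0,0.021],
    [0,0,0.021],
    [0,0,0.021],
    [0,0,0.021],
    [0,0,0.021],
    [0,0,0.021],
    [0,0,0.021],
    [0,0,0.021],
    [0,0,0.021],
    [0,0,0.021],
    [0,0,0.021]
  ],
  "jaw": 0.024,
  "newtons": 20
}}

```text
time_s: 1.77
position: [0.612, 0.0735, 0.1708]
tool_rot: [[0.697, 0.717, -0.001], [0.717, -0.697, 0.0], [-0.001, -0.001, -1.0]]
ft_force: [-0.1, -1.3, -0.2]
grip_width: 0.0238
```

{"fn": "jog_arm", "kwargs": {
  "travel": [
    [0,0,0],
    [0,0,0],
    [0,0,0],
    [0,0,0]
  ],
  "dr": [
    [0,0,0],
    [0,0,0],
    [0,0,0],
    [0,0,0]
  ]
}}

```text
time_s: 2.1
position: [0.611, 0.0709, 0.1714]
tool_rot: [[0.698, 0.716, -0.0], [0.716, -0.698, -0.0], [-0.0, -0.0, -1.0]]
ft_force: [-0.3, 0.1, -1.0]
grip_width: 0.024
```

```bash
cat >> h.py <<'E'
def snap(k,tb=(155,260,245,385),sb=(150,290,240,420)):
    from rig import get_image,observe
    s=observe();print(s['time_s'],s['position'],np.degrees(np.arctan2(s['tool_rot'][1][1],s['tool_rot'][0][1])),s['ft_force'],s['grip_width'],s['q'])
    o=[]
    for n,b in(('top',tb),('scene',sb)):
        d=get_image(n);pickle.dump(d,open(f'{n}{k}.pkl','wb'));a=d['color'][b[0]:b[1],b[2]:b[3],::-1]
        o.append(cv2.resize(a,None,fx=4,fy=4,interpolation=cv2.INTER_CUBIC))
    for n,a in zip(('top','scene'),o): cv2.imwrite(f'pics/{n}c{k}.png',a)
E
python3 -c "
from h import *
snap(1)"
```

```text
2.1 [0.61096538 0.07091703 0.17136767] -44.29932873317647 [-0.25366738  0.13075895 -1.00083382] 0.024025267347315943 [-4.38782917e+00  3.09305963e+01  6.89995826e+01 -1.07420673e-02
  8.00926227e+01  3.99133478e+01]
```

View pics/scenec1.png

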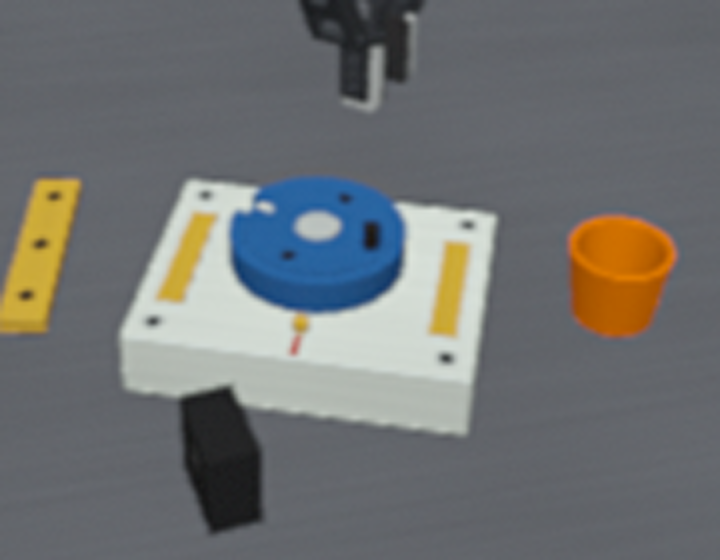

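View pics/topc1.png

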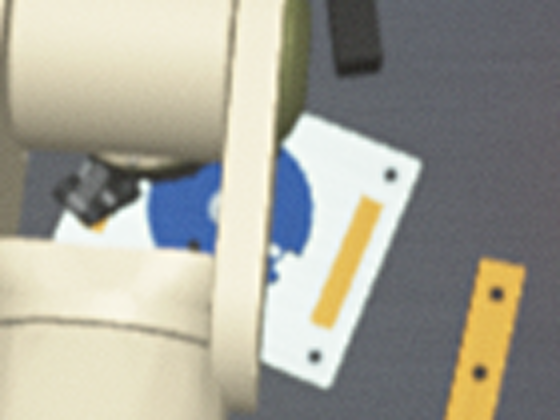

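Run:
```python
from h import *
S=pickle.load(open('scene1.pkl','rb'))
y=np.array([.716,-.698,0]);x=np.array([.698,.716,0])
p0=np.array([.611,.0709,.1714])
for s in(-1,1):
  for t in (-1,1):
    for o in (.012,.0265):
      p=p0+y*s*o+x*t*.011;q=proj(S,p);print(s,t,o,((q-[240,150]+.5)*4-.5).round(1))
```

```text
-1 -1 0.012 [365.  73.]
-1 -1 0.0265 [379.   60.9]
-1 1 0.012 [402.6  84.9]
-1 1 0.0265 [416.2  72.5]
1 -1 0.012 [341.2  93.7]
1 -1 0.0265 [326.3 106.7]
1 1 0.012 [379.3 106.2]
1 1 0.0265 [364.7 119.5]
```

Run:
```python
from h import *
S=pickle.load(open('scene1.pkl','rb'))
a=S['color'][140:190,305:365,::-1];cv2.imwrite('pics/fing.png',cv2.resize(a,None,fx=12,fy=12,interpolation=cv2.INTER_CUBIC))
```

```text
(no output)
```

View pics/fing.png

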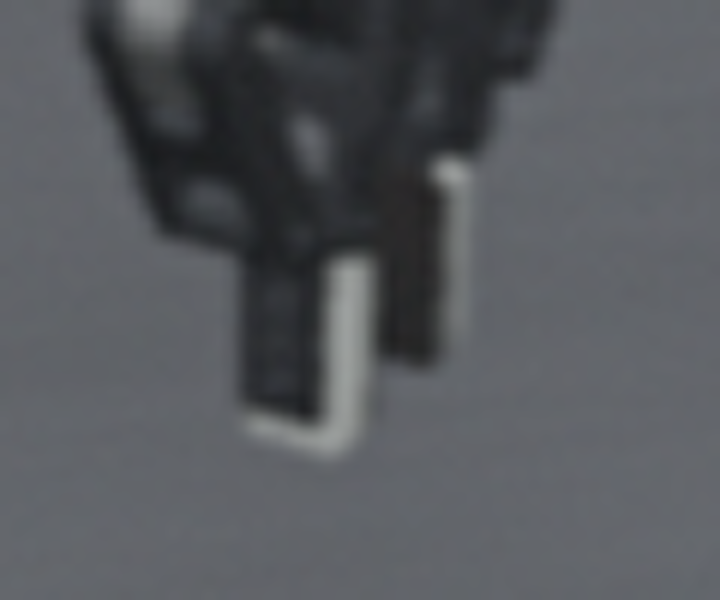

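{"fn": "jog_arm", "kwargs": {
  "travel": [
    [0.0005,0.0015,-0.012],
    [0,0,-0.015],
    [0,0,-0.015],
    [0,0,-0.015],
    [0,0,-0.012],
    [0,0,-0.005],
    [0,0,0],
    [0,0,0]
  ],
  "dr": [
    [0,0,0],
    [0,0,0],
    [0,0,0],
    [0,0,0],
    [0,0,0],
    [0,0,0],
    [0,0,0],
    [0,0,0]
  ]
}}

```text
time_s: 2.87
position: [0.6121, 0.0729, 0.0979]
tool_rot: [[0.698, 0.716, 0.001], [0.716, -0.698, -0.0], [0.0, 0.001, -1.0]]
ft_force: [-0.4, 0.6, 1.4]
grip_width: 0.0238
```

```bash
python3 -c "
from h import *
snap(2,sb=(175,240,280,380))
import cv2
a=cv2.imread('pics/scenec2.png');cv2.imwrite('pics/scenec2b.png',cv2.resize(a,None,fx=2,fy=2))"
```

```text
2.8667 [0.61206716 0.07289016 0.0979366 ] -44.266427651195585 [-0.40732485  0.64525685  1.36206061] 0.023763160769660306 [-4.19783854e+00  3.50753670e+01  7.44309932e+01 -4.05326154e-04
  7.04557225e+01  4.00687184e+01]
```

View pics/scenec2b.png

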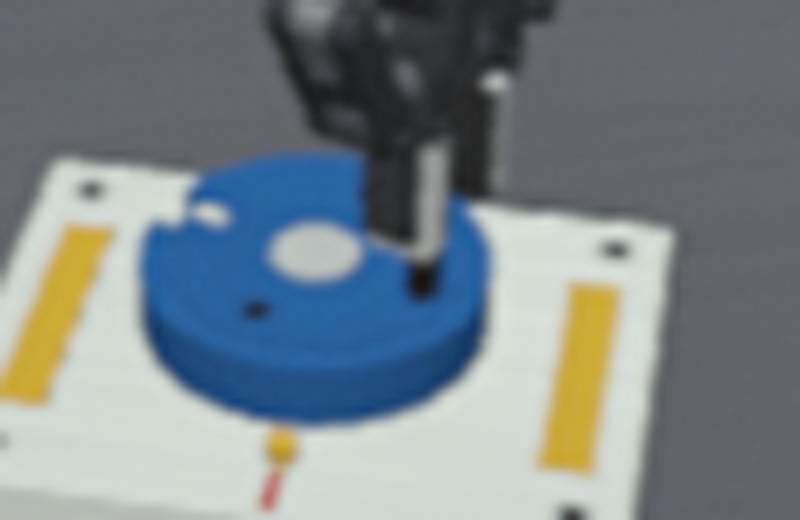

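{"fn": "jog_arm", "kwargs": {
  "travel": [
    [0,0,-0.006],
    [0,0,-0.005],
    [0,0,-0.005],
    [0,0,-0.004],
    [0,0,0]
  ],
  "dr": [
    [0,0,0],
    [0,0,0],
    [0,0,0],
    [0,0,0],
    [0,0,0]
  ]
}}

```text
time_s: 3.38
position: [0.6114, 0.0733, 0.0761]
tool_rot: [[0.698, 0.717, -0.002], [0.717, -0.698, 0.0], [-0.001, -0.002, -1.0]]
ft_force: [0.4, 0.5, 0.2]
grip_width: 0.0239
```

{"fn": "jog_arm", "kwargs": {
  "travel": [
    [0,0,0],
    [0,0,0],
    [0,0,0],
    [0,0,0]
  ],
  "dr": [
    [0,0,0],
    [0,0,0],
    [0,0,0],
    [0,0,0]
  ],
  "jaw": 0.015
}}

```text
time_s: 3.72
position: [0.612, 0.0733, 0.0776]
tool_rot: [[0.698, 0.716, 0.0], [0.716, -0.698, 0.0], [0.0, 0.0, -1.0]]
ft_force: [-0.2, 0.1, -0.0]
grip_width: 0.0151
```

```bash
python3 -c "
from h import *
snap(3,sb=(175,240,280,380))
import cv2
a=cv2.imread('pics/scenec3.png');cv2.imwrite('pics/scenec3b.png',cv2.resize(a,None,fx=2,fy=2))"
```

```text
3.7167 [0.61199512 0.07330139 0.07755358] -44.23464256519408 [-0.22708897  0.12390587 -0.01357658] 0.015132269033806989 [-4.16088390e+00  3.63923061e+01  7.57048471e+01  3.10026429e-03
  6.78784099e+01  4.00725892e+01]
```

View pics/scenec3b.png

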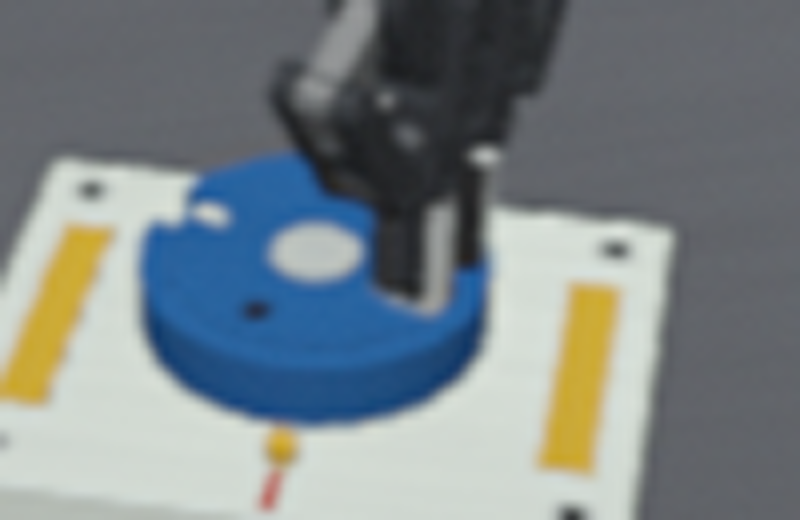

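```bash
python3 -c "
import numpy as np
c=np.array([.588,.0485]);r=.0343;f=np.radians(46.1+np.r_[0,2,np.arange(7,92,5),94,96,97])
P=np.c_[r*np.cos(f),r*np.sin(f)]
D=np.diff(P.round(4),axis=0).round(4);print([[float(a),float(b),0] for a,b in D],len(D));print([round(float(x),4) for x in np.diff(f)])"
```

```text
[[-0.0009, 0.0008, 0], [-0.0023, 0.0019, 0], [-0.0025, 0.0017, 0], [-0.0026, 0.0015, 0], [-0.0027, 0.0012, 0], [-0.0028, 0.001, 0], [-0.0029, 0.0008, 0], [-0.003, 0.0005, 0], [-0.003, 0.0002, 0], [-0.003, -0.0001, 0], [-0.0029, -0.0002, 0], [-0.003, -0.0006, 0], [-0.0029, -0.0008, 0], [-0.0028, -0.0011, 0], [-0.0027, -0.0012, 0], [-0.0025, -0.0016, 0], [-0.0025, -0.0017, 0], [-0.0022, -0.002, 0], [-0.0029, -0.003, 0], [-0.0008, -0.0009, 0], [-0.0003, -0.0005, 0]] 21
[0.0349, 0.0873, 0.0873, 0.0873, 0.0873, 0.0873, 0.0873, 0.0873, 0.0873, 0.0873, 0.0873, 0.0873, 0.0873, 0.0873, 0.0873, 0.0873, 0.0873, 0.0873, 0.1222, 0.0349, 0.0175]
```

{"fn": "jog_arm", "kwargs": {
  "travel": [
    [-0.0009,0.0008,0],
    [-0.0023,0.0019,0],
    [-0.0025,0.0017,0],
    [-0.0026,0.0015,0],
    [-0.0027,0.0012,0],
    [-0.0028,0.001,0],
    [-0.0029,0.0008,0],
    [-0.003,0.0005,0],
    [-0.003,0.0002,0],
    [-0.003,-0.0001,0],
    [-0.0029,-0.0002,0],
    [-0.003,-0.0006,0],
    [-0.0029,-0.0008,0],
    [-0.0028,-0.0011,0],
    [-0.0027,-0.0012,0],
    [-0.0025,-0.0016,0],
    [-0.0025,-0.0017,0],
    [-0.0022,-0.002,0],
    [0,0,0],
    [0,0,0]
  ],
  "dr": [
    [0,0,0.0349],
    [0,0,0.0873],
    [0,0,0.0873],
    [0,0,0.0873],
    [0,0,0.0873],
    [0,0,0.0873],
    [0,0,0.0873],
    [0,0,0.0873],
    [0,0,0.0873],
    [0,0,0.0873],
    [0,0,0.0873],
    [0,0,0.0873],
    [0,0,0.0873],
    [0,0,0.0873],
    [0,0,0.0873],
    [0,0,0.0873],
    [0,0,0.0873],
    [0,0,0.0873],
    [0,0,0],
    [0,0,0]
  ]
}}

```text
time_s: 5.48
position: [0.5648, 0.0736, 0.0775]
tool_rot: [[-0.677, 0.736, 0.0], [0.736, 0.677, -0.0], [-0.0, 0.0, -1.0]]
ft_force: [-0.7, 0.1, 0.5]
grip_width: 0.0151
```

```bash
python3 -c "
from h import *
snap(4,sb=(175,240,280,380))
import cv2
a=cv2.imread('pics/scenec4.png');cv2.imwrite('pics/scenec4b.png',cv2.resize(a,None,fx=2,fy=2))"
```

```text
5.4833 [0.56476229 0.07357826 0.07746922] 42.64429403276096 [-0.723194    0.06881375  0.49126225] 0.015067538499665207 [-4.48129547e+00  3.25085071e+01  8.38567403e+01 -4.90342318e-03
  6.36198092e+01 -4.71234105e+01]
```

View pics/scenec4b.png

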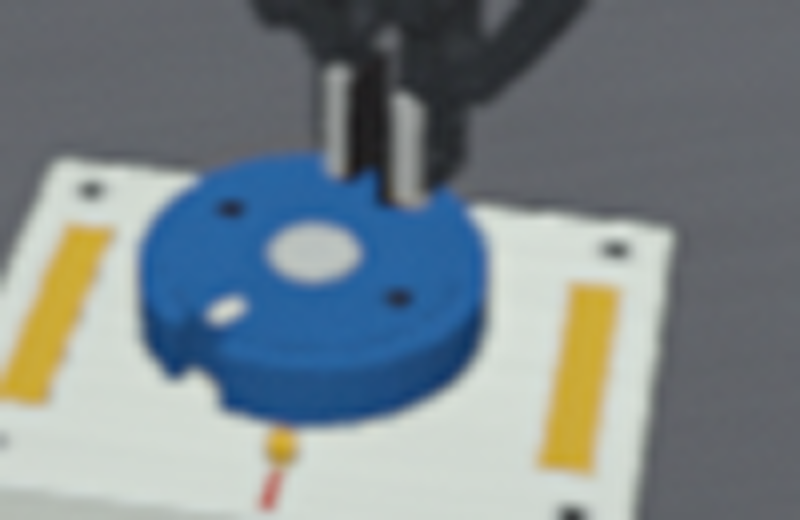

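The disc turned and stayed level. The mark is at crop (227,310), the notch at about (200,385) and the pin at (282,440). Now I'll work out how far is left to turn.

```bash
python3 -c "
from h import *
S=pickle.load(open('scene4.pkl','rb'))
s=lambda u,v,z:ray(S,280+(u+.5)/8-.5,175+(v+.5)/8-.5,z)[:2]
c=s(314,252,.072)
for n,p in dict(mark=(227,310,.072),notch=(200,368,.061),pin=(282,434,.0485),red1=(266,503,.04),red0=(279,467,.04)).items():
    q=s(*p)-c;print(n,q,np.hypot(*q),np.degrees(np.arctan2(q[1],q[0])))
"
```

```text
mark [ 0.02063766 -0.02878679] 0.03542022423030651 -54.362713762466385
notch [ 0.03017388 -0.03821848] 0.048694098194428305 -51.70854326013272
pin [ 0.04717839 -0.01926617] 0.05096063079191841 -22.213560157012942
red1 [ 0.0640581  -0.02724776] 0.06961235790817752 -23.04296461625822
red0 [ 0.05060171 -0.02081179] 0.05471438400413758 -22.356692705134854
```

```bash
python3 -c "
import numpy as np
r=.0343;f=np.radians(133.1+np.r_[0,5,10,15,20,24,26.5,28])
P=np.c_[r*np.cos(f),r*np.sin(f)]
D=np.diff(P.round(4),axis=0).round(4);print([[float(a),float(b),0] for a,b in D],len(D));print([round(float(x),4) for x in np.diff(f)])"
```

```text
[[-0.0021, -0.0021, 0], [-0.0019, -0.0023, 0], [-0.0017, -0.0025, 0], [-0.0015, -0.0026, 0], [-0.001, -0.0022, 0], [-0.0005, -0.0013, 0], [-0.0004, -0.0009, 0]] 7
[0.0873, 0.0873, 0.0873, 0.0873, 0.0698, 0.0436, 0.0262]
```

{"fn": "jog_arm", "kwargs": {
  "travel": [
    [-0.0021,-0.0021,0],
    [-0.0019,-0.0023,0],
    [-0.0017,-0.0025,0],
    [-0.0015,-0.0026,0],
    [-0.001,-0.0022,0],
    [-0.0005,-0.0013,0],
    [-0.0004,-0.0009,0],
    [0,0,0],
    [0,0,0],
    [0,0,0]
  ],
  "dr": [
    [0,0,0.0873],
    [0,0,0.0873],
    [0,0,0.0873],
    [0,0,0.0873],
    [0,0,0.0698],
    [0,0,0.0436],
    [0,0,0.0262],
    [0,0,0],
    [0,0,0],
    [0,0,0]
  ]
}}

```text
time_s: 6.42
position: [0.5556, 0.0598, 0.0773]
tool_rot: [[-0.944, 0.33, -0.0], [0.33, 0.944, -0.0], [0.0, -0.0, -1.0]]
ft_force: [-1.7, 0.2, 0.8]
grip_width: 0.015
```

```bash
python3 -c "
from h import *
snap(5,sb=(175,240,280,380))
import cv2
a=cv2.imread('pics/scenec5.png');cv2.imwrite('pics/scenec5b.png',cv2.resize(a,None,fx=2,fy=2))"
```

```text
6.4167 [0.55563213 0.05979169 0.07729219] 70.72439178174615 [-1.68732419  0.17173584  0.78843627] 0.014953068073102637 [-5.99459909e+00  3.16610443e+01  8.56494412e+01 -1.99981047e-03
  6.26918333e+01 -7.67180733e+01]
```

View pics/scenec5b.png

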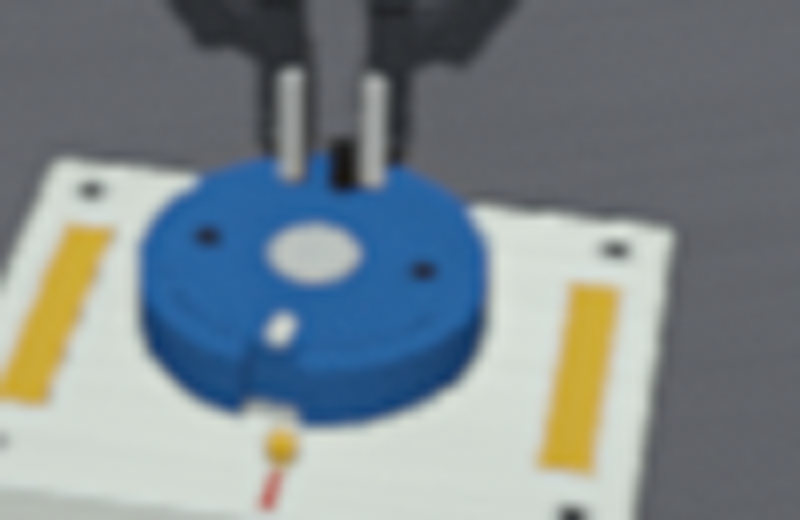

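```bash
python3 -c "
from h import *
S=pickle.load(open('scene5.pkl','rb'))
s=lambda u,v,z:ray(S,280+(u+.5)/8-.5,175+(v+.5)/8-.5,z)[:2]
c=s(314,252,.072);print(c)
an=lambda q:np.degrees(np.arctan2(q[1],q[0]))
for n,p in dict(mark=(282,328,.072),notch=(268,395,.055),pin=(282,434,.0485),red1=(266,503,.04),pegbase=(342,186,.072),notchL=(245,408,.050),notchR=(298,415,.05)).items():
    q=s(*p)-c;print(n,q,np.hypot(*q),an(q))
h1=s(208,236,.071);h2=s(424,270,.071);print('holes',h1-c,h2-c,an(h2-h1))
S=pickle.load(open('scene0.pkl','rb'))
s=lambda u,v,z:ray(S,260+(u+.5)/5-.5,180+(v+.5)/5-.5,z)[:2]
h1=s(332,97,.071);h2=s(260,169,.071);print('holes0',an(h2-h1))
m=s(231,108,.072)-s(298,132,.072);print(an(m))
"
python3 - <<'E'
import cv2,pickle
a=pickle.load(open('scene5.pkl','rb'))['color'][205:242,300:340,::-1];cv2.imwrite('pics/z5.png',cv2.resize(a,None,fx=16,fy=16,interpolation=cv2.INTER_CUBIC))
E
```

```text
[0.58809719 0.04834812]
mark [ 0.03141353 -0.01590965] 0.03521259581637603 -26.860313895636256
notch [ 0.03804393 -0.02116253] 0.04353382214288336 -29.085682131794854
pin [ 0.04717839 -0.01926617] 0.05096063079191841 -22.213560157012942
red1 [ 0.0640581  -0.02724776] 0.06961235790817752 -23.04296461625822
pegbase [-0.02910957  0.01480811] 0.03265956136483399 153.03745376044293
notchL [ 0.03621777 -0.02713859] 0.04525736791299689 -36.844842473589026
notchR [ 0.04208576 -0.01374657] 0.04427391157973243 -18.088708908253285
holes [-0.01479981 -0.02709376] [0.01311624 0.02815837] 63.19488388834929
holes0 -43.48759202138055
-133.13132746557457
```

View pics/z5.png

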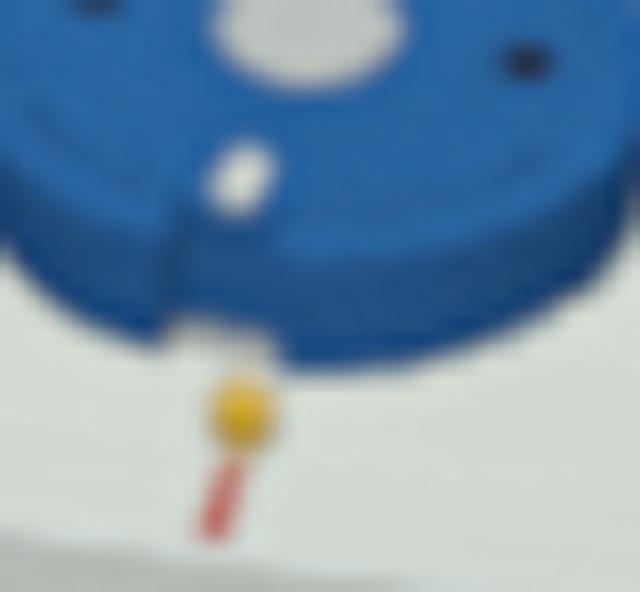

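All three cues agree that the notch is at about -27°, with the pin at about -22.9°. I'll push 4° further.

{"fn": "jog_arm", "kwargs": {
  "travel": [
    [-0.0003,-0.0009,0],
    [-0.0002,-0.0008,0],
    [-0.0002,-0.0007,0],
    [0,0,0],
    [0,0,0],
    [0,0,0]
  ],
  "dr": [
    [0,0,0.03],
    [0,0,0.02],
    [0,0,0.02],
    [0,0,0],
    [0,0,0],
    [0,0,0]
  ]
}}

```text
time_s: 7.02
position: [0.5549, 0.0573, 0.0773]
tool_rot: [[-0.965, 0.262, -0.0], [0.262, 0.965, -0.0], [-0.0, -0.0, -1.0]]
ft_force: [-0.9, 1.3, -0.5]
grip_width: 0.0152
```

```bash
python3 -c "
from h import *
snap(6,sb=(175,240,280,380))
import cv2
a=cv2.imread('pics/scenec6.png');cv2.imwrite('pics/scenec6b.png',cv2.resize(a,None,fx=2,fy=2))"
```

```text
7.0167 [0.55488565 0.05727761 0.07732965] 74.78630451575145 [-0.93054428  1.25105096 -0.52168243] 0.01515114978774175 [-6.26392450e+00  3.15763736e+01  8.58162119e+01 -5.42125376e-03
  6.26070862e+01 -8.10477348e+01]
```

View pics/scenec6b.png

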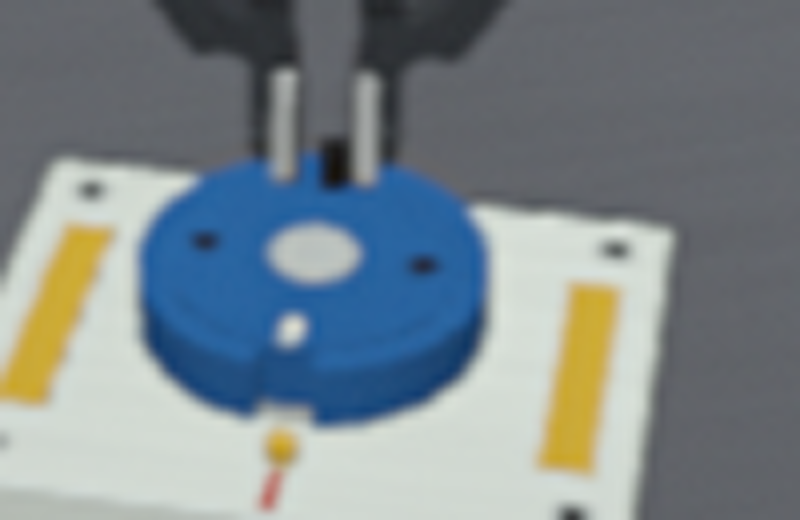

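```bash
python3 -c "
from h import *
S=pickle.load(open('scene6.pkl','rb'))
s=lambda u,v,z:ray(S,280+(u+.5)/8-.5,175+(v+.5)/8-.5,z)[:2]
c=s(314,252,.072)
an=lambda q:np.degrees(np.arctan2(q[1],q[0]))
for n,p in dict(mark=(292,329,.072),pin=(282,434,.0485),pegbase=(334,186,.072)).items():
    q=s(*p)-c;print(n,q,np.hypot(*q),an(q))
h1=s(205,241,.071);h2=s(424,265,.071);print('holes',an(h2-h1))
# predicted notch/pin for ideal: corner pixels at bottom z .05
C=np.array([.588,.0483])
for a in(-22.9,-20,-26):
  for w in(-.0075,.0075):
    e=np.radians(a);x=np.array([np.cos(e),np.sin(e)]);y=np.array([-x[1],x[0]])
    p=C+x*.0494+y*w;print(a,w,((proj(S,[*p,.05])-[280,175]+.5)*8-.5).round(),((proj(S,[*p,.071])-[280,175]+.5)*8-.5).round())
# hsv segmentation of mark and pin centroids
"
python3 - <<'E'
import cv2,pickle
a=pickle.load(open('scene6.pkl','rb'))['color'][205:242,300:340,::-1];cv2.imwrite('pics/z6.png',cv2.resize(a,None,fx=16,fy=16,interpolation=cv2.INTER_CUBIC))
E
```

```text
mark [ 0.03239561 -0.01337944] 0.03504975028777838 -22.44070145473384
pin [ 0.04717839 -0.01926617] 0.05096063079191841 -22.213560157012942
pegbase [-0.02958699  0.0125677 ] 0.032145556031154314 156.98562091296415
holes 67.57478638982411
-22.9 -0.0075 [253. 422.] [253. 361.]
-22.9 0.0075 [308. 429.] [309. 368.]
-20 -0.0075 [262. 424.] [262. 363.]
-20 0.0075 [318. 429.] [318. 368.]
-26 -0.0075 [244. 420.] [243. 359.]
-26 0.0075 [298. 429.] [298. 368.]
```

View pics/z6.png

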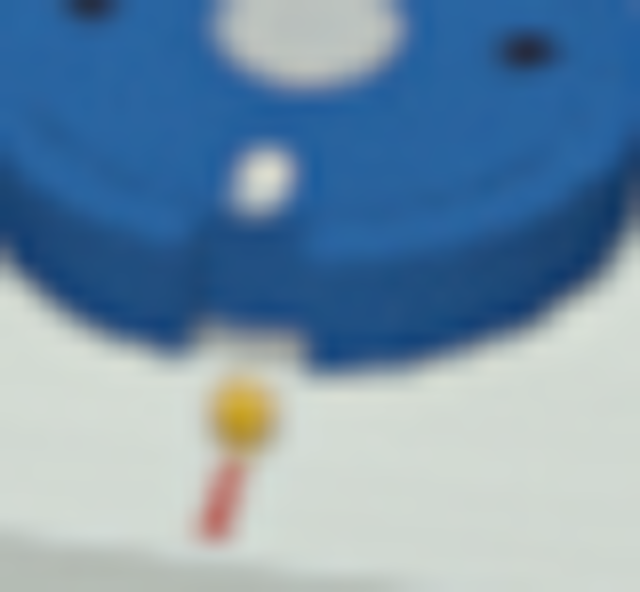

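The notch is at about -22.5° against the pin's -22.2 to -23°, so it's within the fit. Next I back off, lift, close the jaws and move over the centre.

{"fn": "jog_arm", "kwargs": {
  "travel": [
    [0.0003,0.001,0],
    [0.0003,0.001,0],
    [0,0,0],
    [0,0,0.008],
    [0,0,0.015],
    [0,0,0.017],
    [0,0,0]
  ],
  "dr": [
    [0,0,0],
    [0,0,0],
    [0,0,0],
    [0,0,0],
    [0,0,0],
    [0,0,0],
    [0,0,0]
  ]
}}

```text
time_s: 7.7
position: [0.557, 0.0592, 0.1207]
tool_rot: [[-0.965, 0.262, 0.006], [0.262, 0.965, -0.001], [-0.006, 0.001, -1.0]]
ft_force: [0.1, 0.7, -0.5]
grip_width: 0.0148
```

{"fn": "jog_arm", "kwargs": {
  "travel": [
    [0.008,-0.0027,0],
    [0.008,-0.0027,0],
    [0.008,-0.0027,0],
    [0.0085,-0.0027,0],
    [0,0,0],
    [0,0,0],
    [0,0,0],
    [0,0,0]
  ],
  "dr": [
    [0,0,0],
    [0,0,0],
    [0,0,0],
    [0,0,0],
    [0,0,0],
    [0,0,0],
    [0,0,0],
    [0,0,0]
  ],
  "jaw": 0
}}

```text
time_s: 8.37
position: [0.5877, 0.0487, 0.1172]
tool_rot: [[-0.965, 0.262, -0.001], [0.262, 0.965, 0.0], [0.001, -0.0, -1.0]]
ft_force: [-0.6, -0.3, 0.1]
grip_width: 0.0003
```

```bash
python3 -c "
from h import *
snap(7,sb=(175,240,280,380))
import cv2
a=cv2.imread('pics/scenec7.png');cv2.imwrite('pics/scenec7b.png',cv2.resize(a,None,fx=2,fy=2))"
```

```text
8.3667 [0.58765388 0.04866433 0.11715801] 74.82688372246925 [-0.61988252 -0.304472    0.10595949] 0.0003463303014075239 [-6.76047582e+00  3.15430987e+01  7.77622830e+01  9.35089040e-04
  7.07305674e+01 -8.15876670e+01]
```

View pics/scenec7b.png

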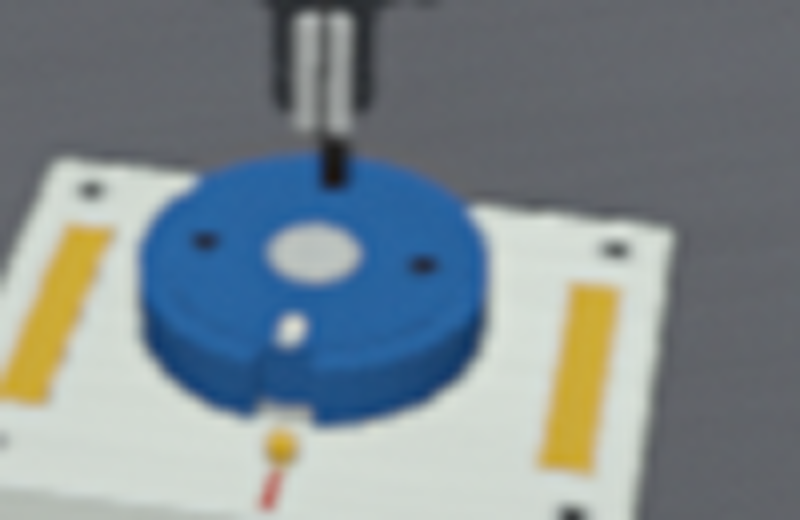

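{"fn": "jog_arm", "kwargs": {
  "travel": [
    [0,0,-0.012],
    [0,0,-0.014],
    [0,0,-0.01],
    [0,0,-0.005],
    [0,0,-0.002],
    [0,0,-0.001],
    [0,0,-0.001],
    [0,0,-0.001],
    [0,0,-0.001],
    [0,0,0],
    [0,0,0]
  ],
  "dr": [
    [0,0,0],
    [0,0,0],
    [0,0,0],
    [0,0,0],
    [0,0,0],
    [0,0,0],
    [0,0,0],
    [0,0,0],
    [0,0,0],
    [0,0,0],
    [0,0,0]
  ]
}}

```text
time_s: 9.38
position: [0.5883, 0.0485, 0.0715]
tool_rot: [[-0.965, 0.262, 0.002], [0.262, 0.965, -0.0], [-0.002, 0.0, -1.0]]
ft_force: [-1.4, 0.3, 5.6]
grip_width: -0.0002
```

{"fn": "jog_arm", "kwargs": {
  "travel": [
    [0,0,-0.001],
    [0,0,-0.001],
    [0,0,-0.001],
    [0,0,-0.001],
    [0,0,0],
    [0,0,0]
  ],
  "dr": [
    [0,0,0],
    [0,0,0],
    [0,0,0],
    [0,0,0],
    [0,0,0],
    [0,0,0]
  ]
}}

```text
time_s: 9.88
position: [0.5883, 0.0485, 0.0677]
tool_rot: [[-0.965, 0.262, 0.002], [0.262, 0.965, -0.0], [-0.002, 0.0, -1.0]]
ft_force: [-2.9, -0.5, 6.8]
grip_width: -0.0002
```

{"fn": "jog_arm", "kwargs": {
  "travel": [
    [0,0,-0.001],
    [0,0,-0.001],
    [0,0,-0.001],
    [0,0,-0.001],
    [0,0,-0.001],
    [0,0,-0.001],
    [0,0,0],
    [0,0,0]
  ],
  "dr": [
    [0,0,0],
    [0,0,0],
    [0,0,0],
    [0,0,0],
    [0,0,0],
    [0,0,0],
    [0,0,0],
    [0,0,0]
  ]
}}

```text
time_s: 10.55
position: [0.5883, 0.0485, 0.062]
tool_rot: [[-0.965, 0.262, 0.002], [0.262, 0.965, -0.0], [-0.002, 0.0, -1.0]]
ft_force: [-2.7, 1.2, 11.2]
grip_width: 0.0002
```

Nearly home. I'll press gently further until the force shows a hard stop.

{"fn": "jog_arm", "kwargs": {
  "travel": [
    [0,0,-0.001],
    [0,0,-0.001],
    [0,0,0],
    [0,0,0]
  ],
  "dr": [
    [0,0,0],
    [0,0,0],
    [0,0,0],
    [0,0,0]
  ]
}}

```text
time_s: 10.88
position: [0.5884, 0.0485, 0.062]
tool_rot: [[-0.965, 0.262, 0.003], [0.261, 0.965, -0.001], [-0.003, 0.0, -1.0]]
ft_force: [-9.7, 0.5, 25.8]
grip_width: 0.0002
```

Hard stop at z = 0.062, where the top should be when seated, at 26 N. I'll lift off straight up and check.

{"fn": "jog_arm", "kwargs": {
  "travel": [
    [0,0,0.002],
    [0,0,0.004],
    [0,0,0.01],
    [0,0,0.02],
    [0,0,0.03],
    [0,0,0.03],
    [0,0,0.03],
    [-0.02,-0.025,0.01],
    [-0.02,-0.03,0],
    [-0.02,-0.03,0],
    [-0.02,-0.03,0],
    [-0.02,-0.03,0],
    [-0.02,-0.03,0],
    [0,0,0],
    [0,0,0]
  ],
  "dr": [
    [0,0,0],
    [0,0,0],
    [0,0,0],
    [0,0,0],
    [0,0,0],
    [0,0,0],
    [0,0,0],
    [0,0,0],
    [0,0,0],
    [0,0,0],
    [0,0,0],
    [0,0,0],
    [0,0,0],
    [0,0,0],
    [0,0,0]
  ]
}}

```text
time_s: 12.13
position: [0.4675, -0.1277, 0.195]
tool_rot: [[-0.964, 0.265, 0.001], [0.265, 0.964, -0.0], [-0.001, -0.0, -1.0]]
ft_force: [0.4, 0.3, -0.7]
grip_width: 0.0002
```

```bash
python3 -c "
from h import *
snap(8,sb=(165,295,230,420))
S=pickle.load(open('scene8.pkl','rb'))
cv2.imwrite('pics/z8.png',cv2.resize(S['color'][180:245,280:380,::-1],None,fx=8,fy=8,interpolation=cv2.INTER_CUBIC))
C=np.array([.588,.0483])
for z in (.062,.0635,.072):print(z,((proj(S,[*C,z])-[280,180]+.5)*8-.5).round(1))"
```

```text
12.1333 [ 0.46752617 -0.12771294  0.19504247] 74.62922450613553 [ 0.35699033  0.2646974  -0.71807569] 0.0002349600568410059 [-2.93139789e+01  1.71222633e+01  8.79821432e+01  9.05688387e-03
  7.48472347e+01 -1.03945568e+02]
0.062 [313.4 240.5]
0.0635 [313.5 236.2]
0.072 [313.8 211.8]
```

View pics/z8.png

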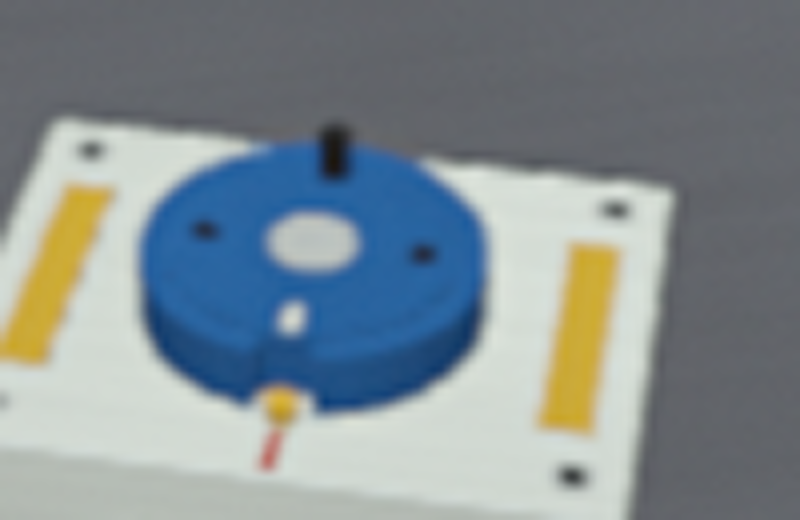

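View pics/scenec8.png

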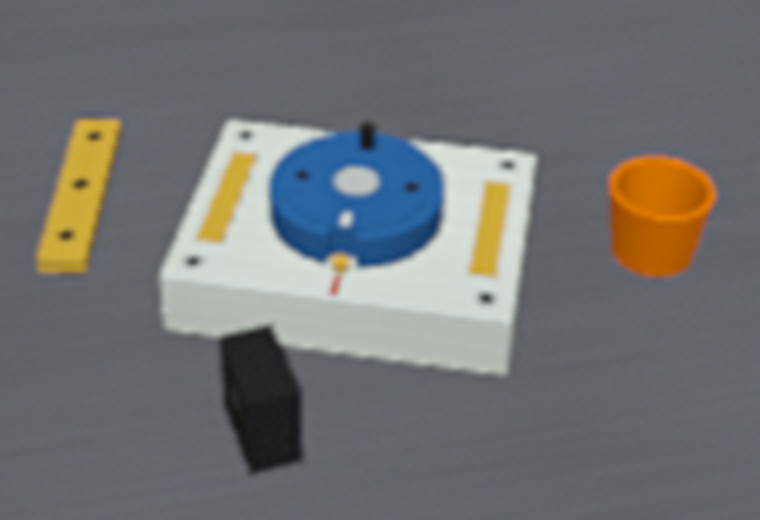

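View pics/topc8.png

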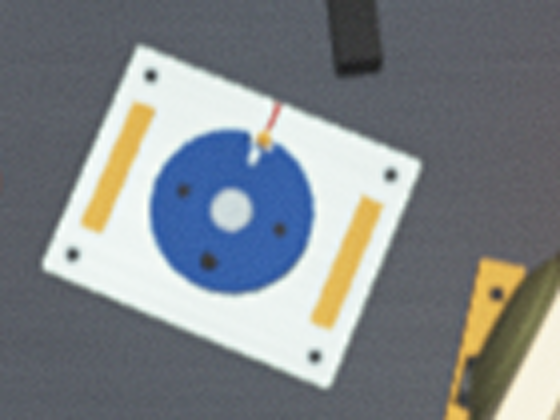

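The disc's centre pad is at crop (313,241), and the prediction for fully seated is (313.4,240.5). The pin sits in the notch at (282,404), and the lug, strip and pot haven't moved. Handing in.

```bash
python3 -c "
from rig import *
print(close_job())"
```

```text
the job is handed in; nothing more can be done
None
```

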